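Re-set the propped sample board to its lowest notch

ROBOT

A 6-joint arm with a two-finger parallel gripper is mounted at the origin on the work surface. World frame = base frame: x ahead of the robot, y to its left, z up, the work surface at z = 0. Lengths are in m, angles in rad, forces in N, time in s.
With the tool pointing down it reaches from about 0.25 to 0.775 m from the base axis. Payload 4 kg.
Tool frame: the origin (TCP) lies at the very end of the fingers, on their centre line; the grasp point (between the pads) lies 19 mm behind it; x points along the fingers, y is the direction in which the jaws open and shut, and the axes are right-handed (so a half turn about x gives the same grasp; the last joint's range is limited). The gripper opens to 94 mm and grips with 3 to 60 N. Pads are 16 mm wide; open, the fingers measure 119 mm over their backs; the gripper's body (75 mm by 177 mm) begins 78 mm behind the grasp point.
Start: joints at [0.998, 0.087, 1.371, -0, 1.684, -0.103], TCP at [0.249, 0.49, 0.206] pointing down, gripper open.
Joint ranges: [-3.1, 3.1], [-0.76, 2.03], [0.27, 2.55], [-1.08, 4.22], [0.17, 2.65], [-2.57, 2.57]. Speed limits (rad/s): [2.79, 2.79, 3.14, 3.14, 3.14, 3.14].

INTERFACE

Orientations are given as [roll, pitch, yaw] about the fixed x, y, z axes, in that order (R = Rz(yaw) Ry(pitch) Rx(roll)).
In Python, from bench import robot gives the robot as it stands.
- The arm moves only by the tool carry_out, never from a script. Its argument "targets" is a list of rows, each a list of 5 numbers: the closure, from 0 (fully open) to 1 (shut), then the shift along the tool's x, y, z in cm, then the turn about the tool's x in degrees. In form: [[fingers, tx, ty, tz, turn], ...]. A call has 1 to 20 rows; each row shifts and turns the commanded pose from where the row before left it, along the tool's axes as they then stand; what a row does not reach is not made up. A row lasts 1/10 s, in which the tool goes at most 50 mm and 8.59 degrees, less where a joint would pass 70% of its speed; a pose out of reach is approached as far as the arm can. A call is refused whole if a number of a shift passes 5 or a number of a turn 8.59, either way. A call with a gripper value outside its range is refused whole. The fingers move at their own pace and stop on an object; the grip force is fixed at half the most. Time passes only in rows, so rows that do not move let the fingers close. It gives the time, the measured TCP pose, the force and the opening at its end, in the units of the state.
- robot.get_obs(): the state, without advancing time (a new reading comes with each control period).
- robot.snapshot(name): name is "scene" or "top"; returns a dict with "image" (420x560x3 uint8, red, green, blue), "camera_matrix" (3x3 intrinsics, pixels), "pose" (4x4, takes a point from camera to world coordinates). Camera axes: x right, y up, looking along -z (the intrinsics and any distortion apply to the point x, -y, -z); pixel columns grow to the right and rows downward; lengths in m; the calibration is good to about 2 mm. A picture is of the moment at which its call begins. There is no depth.
- robot.close_job(): hands the job in, once; it reports no verdict.
The state is a dict: "time": time; "joint_positions": joint angles; "qvel": joint speeds; "joint_torque": joint torques, N m; "tool_pos": TCP position; "ee_rot": TCP orientation; "wrist_force": force on the tool from outside, world axes, zero at the start; "wrist_torque": the same for the moment, N m; "width": finger opening in m.
Only numpy, scipy, OpenCV 4.12 (cv2) and the standard library are available. Lean on these libraries where they do the work, as an engineer would, in place of code of your own. Each camera call takes 0.05 s, during which the arm holds its last target. There are 200 camera calls.

TASK

The notebook sample board on the counter is propped too steeply: bring it down to its lowest notch. Take it by its bar handle and lift it past the top notch until you feel the springy end stop and the pawl flips clear, without straining the ratchet; lower it by hand until it lies flat, so that the pawl arms again, then raise it onto the first notch, let it rest there and let go. Never let the board fall, and leave the other stock where it is.

Things in the scene. Friction and masses are not known exactly. Their poses are not given: they have to be found in the camera images.
- board (a joint): tilt of the board about its hinge, rad: 0 flat, growing as the robot-side edge is lifted. It rests on notches at 0.21, 0.385, 0.56 and 0.735 rad, starts on one of the upper three, clicks freely over them going up; each catches it going down. The end stop is first felt between 0.92 and 1.35 rad, unknown and new each time. The hinge is damped, 0.3 N m s/rad; let go, the board falls at 1.5 rad/s or more.
- panel (a point): middle of the board, 102 mm from the hinge axis: a plywood panel 200 (hinge to handle side) x 260 x 12 mm with a lip at the hinge and a black ring-bound notebook fixed on it, 0.5 to 0.75 kg in all. Hinged 70 mm above the counter at the edge away from the robot.
- handle (a point): middle of the handle: a level round steel bar 12 mm thick, 120 mm long, parallel to the hinge, 262 mm from its axis, in the panel's plane at the robot side. Side rods hold its ends, 108 mm between them are free; the panel's edge is 60 mm behind the bar. Pinched from above across its thickness it turns in the fingers as the board tilts. 70 mm above the counter when flat, 0.33 m at most.
- ratchet: fixed hinge and ratchet carrier of the grey steel stand. Origin on the hinge axis at mid-width, 70 mm up. y: the hinge axis; -x: level, from the hinge to the handle side; z up. At tilt t the handle is at (-0.262 cos t, 0, 0.262 sin t) here. At its -y end, 0.14 to 0.18 m out, stand a toothed disc (radius 71 mm), the pawl and a cheek plate up to 115 mm above the hinge.
- pawl_pivot (a point): fixed pivot of the steel pawl, with a round counterweight on its top: leaning away from the robot it is in and catches the notches; leaning to the robot it is flipped clear and stays so. If it has not flipped, the top notch catches the board on its way down: do not force it, lift again. Once clear, it passes all notches and is swung in again over the last 0.15 rad, surely below 0.035 rad.
- stand_base (a point): middle of the fixed stand's base plate, 250 x 360 mm, 10 mm high. A springy end stop sits by the hinge. When the board meets it, the pull needed at the handle rises by about 1 N per mm of handle travel; the pawl flips within 4 mm of first touch. A pull 6 to 9 N above that just before the stop is surely enough; 14 N above it or more over-strains the ratchet. Moving at 0.1 m/s adds about 0.5 N.
- glue: a white glue bottle with a red cap, 36 mm across, 115 mm tall, standing left of the stand (seen from the robot); origin under its centre. To be left alone.
- tape: a wide roll of clear parcel tape standing on its flat side, 90 mm across, 48 mm high, left of the stand; origin under its centre. To be left alone.
- calculator: a grey desk calculator, 150 x 80 x 14 mm, lying right of the stand; origin under its centre. To be left alone.
- stapler: a black stapler, 130 x 34 mm, 48 mm high, right of the stand; origin under its centre. To be left alone.
- markers: a red open box of upright highlighters, 70 x 120 mm, 105 mm tall, on the robot's left; origin under its centre. To be left alone.
- fluid: a small white correction-fluid bottle with a blue cap, 28 mm across, 70 mm tall, on the right in front of the stand; origin under its centre. To be left alone.

How it is judged:
By the outcome, as a careful person would: the job done as asked, in the order asked, and still so for the second after the job is handed in, with the robot touching nothing.
It also fails if it takes over 72 s, if anything falls off the work surface, if the arm or the gripper's body presses on something with over 40 N, if the wrist force passes 120 N, or if a joint passes its speed limit or range.

## Working session

There is one attempt and no reset: what is moved stays moved. The work goes in short steps, Python scripts to look and compute and a tool call to move; the robot and the scene stay as the last step left them, time stands still between calls to the robot, and variables do not carry over. Pictures are saved under pics/ and viewed, about 8 in all and at most 12, crops included, and the job is handed in when it is done.

Besides the shell and the picture viewer there is one more tool, called after "Emit:" as name([rows], argument=value, ...), one row to a line, values as JSON. carry_out: Moves the arm, as the interface text tells. Its arguments: {"type":"object","properties":{"targets":{"type":"array","items":{"type":"array","items":{"type":"number"}}}},"required":["targets"]}

```bash
ls; mkdir -p pics; python3 - <<'E'
from bench import robot
import cv2,json,numpy as np
o=robot.get_obs()
print({k:np.round(v,3).tolist() for k,v in o.items()})
for n in("scene","top"):
    s=robot.snapshot(n); cv2.imwrite(f"pics/{n}0.png",s["image"][:,:,::-1])
    np.savez(f"{n}.npz",K=s["camera_matrix"],P=s["pose"],**{k:np.array(v) for k,v in s.items() if k not in("image","camera_matrix","pose")})
    print(n,[k for k in s],np.round(s["camera_matrix"],1).tolist(),np.round(s["pose"],3).tolist())
E
```

```text
pics
{'time': 0.0, 'joint_positions': [0.998, 0.088, 1.372, -0.0, 1.684, -0.103], 'qvel': [0.0, 0.001, 0.001, -0.001, -0.001, 0.0], 'joint_torque': [0.0, -34.019, -30.242, 0.072, 0.033, -0.0], 'tool_pos': [0.249, 0.49, 0.204], 'ee_rot': [-1.649, 1.569, -2.119], 'wrist_force': [0.74, -0.262, -0.144], 'wrist_torque': [-0.018, 0.023, -0.05], 'width': 0.094}
scene ['image', 'camera_matrix', 'pose'] [[462.8, 0.0, 285.0], [0.0, 462.8, 203.7], [0.0, 0.0, 1.0]] [[-0.166, -0.828, 0.536, 1.208], [0.986, -0.148, 0.076, 0.098], [0.016, 0.541, 0.841, 1.131], [0.0, 0.0, 0.0, 1.0]]
top ['image', 'camera_matrix', 'pose'] [[466.5, 0.0, 284.3], [0.0, 466.5, 206.8], [0.0, 0.0, 1.0]] [[-0.018, 0.975, -0.221, 0.305], [-1.0, -0.018, 0.0, 0.013], [-0.004, 0.221, 0.975, 1.355], [0.0, 0.0, 0.0, 1.0]]
```

View pics/scene0.png

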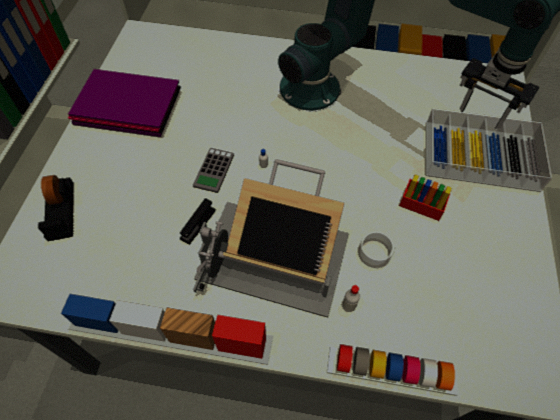

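View pics/top0.png

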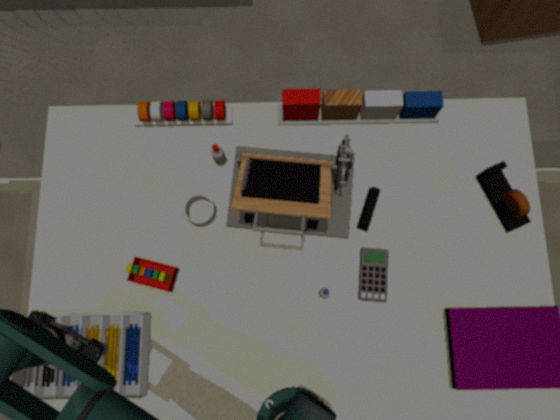

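The scene view shows the board propped, with the bar at about (275,162)–(324,173). The top view has the bar at about (261,243)–(303,246), the ratchet at (343,165) and the base plate corners at (237,148), (353,152), (349,236) and (229,227). I'll enlarge the handle and pawl areas next.

```bash
python3 - <<'E'
import cv2,numpy as np
a=cv2.imread("pics/scene0.png")[150:320,185:355];b=cv2.imread("pics/top0.png")[125:255,225:365]
f=lambda i,w,h:cv2.convertScaleAbs(cv2.resize(i,(w,h),interpolation=cv2.INTER_CUBIC),alpha=1.3,beta=15)
a=f(a,400,400);b=f(b,400,371)
c=np.zeros((400,800,3),np.uint8);c[:,:400]=a;c[:371,400:]=b
cv2.imwrite("pics/crop0.png",c)
E
```

```text
(no output)
```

View pics/crop0.png

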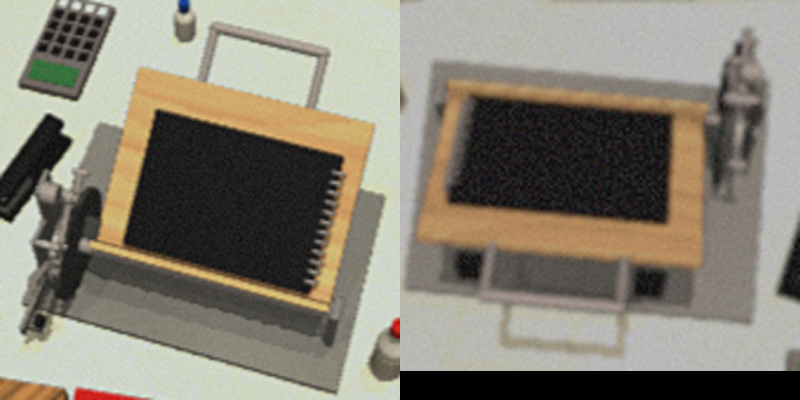

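The crop gives the bar ends: scene (275.5,161.5)/(324,171.3) and top (303.8,231)/(254.8,228.3). What lies below the bar in the top view is its shadow. The base corners are also clear.

```bash
cat > h.py <<'E'
import numpy as np
C={n:np.load(f"{n}.npz") for n in("scene","top")}
def ray(n,u,v):
    d=np.linalg.inv(C[n]["K"])@[u,v,1]; P=C[n]["P"]
    d=P[:3,:3]@[d[0],-d[1],-d[2]]; return P[:3,3],d/np.linalg.norm(d)
def plane(n,u,v,z):
    o,d=ray(n,u,v); return o+d*(z-o[2])/d[2]
def tri(a,b):
    o1,d1=ray("scene",*a);o2,d2=ray("top",*b)
    t=np.linalg.lstsq(np.c_[d1,-d2],o2-o1,rcond=None)[0]
    p,q=o1+t[0]*d1,o2+t[1]*d2; return (p+q)/2,np.linalg.norm(p-q)
def proj(n,p):
    P=C[n]["P"]; c=P[:3,:3].T@(np.array(p)-P[:3,3]); q=C[n]["K"]@[c[0],-c[1],-c[2]]; return q[:2]/q[2]
E
python3 - <<'E'
from h import *
np.set_printoptions(precision=4,suppress=True)
A,ea=tri((275.5,161.5),(303.8,231));B,eb=tri((324,171.3),(254.8,228.3))
print("bar",A,ea,B,eb,(A+B)/2,np.linalg.norm(A-B))
cs=np.array([plane("top",*p,.01) for p in((236.6,146.7),(354.5,152.3),(348.2,237.7),(226.8,225.8))])
print(cs,cs.mean(0),[np.linalg.norm(cs[i]-cs[i-1]) for i in range(4)])
print("scene corners",plane("scene",348.6,230.8,.01),plane("scene",327.4,316.6,.01))
d=cs[1]-cs[0]+cs[2]-cs[3];print("plate y-dir ang",np.arctan2(-d[0],-d[1])*-1, "bar ang",np.arctan2(-(B-A)[0],(B-A)[1]))
for n,a,z in(("fluid",(324,293),.07),("glue",(217,148),.115),("marker",(152,275),.1)):print(n,plane("top",*a,z))
E
```

```text
bar [ 0.501  -0.0322  0.2104] 0.0047208901933741415 [0.5101 0.0907 0.2105] 0.006716827721040953 [0.5055 0.0293 0.2105] 0.12317038166416645
[[ 0.7997  0.1548  0.01  ]
 [ 0.7748 -0.2032  0.01  ]
 [ 0.5135 -0.1715  0.01  ]
 [ 0.5553  0.1824  0.01  ]] [ 0.6608 -0.0094  0.01  ] [np.float64(0.24594379291710258), np.float64(0.3589031339988089), np.float64(0.2632259332206603), np.float64(0.3563699976918452)]
scene corners [0.5505 0.1856 0.01  ] [0.8047 0.156  0.01  ]
plate y-dir ang -0.0934351218907884 bar ang -0.07408743482514962
fluid [ 0.3541 -0.0904  0.07  ]
glue [0.7583 0.1988 0.115 ]
marker [0.4086 0.3699 0.1   ]
```

```bash
cat >> h.py <<'E'
from scipy.spatial.transform import Rotation as Ro
def toolR(e): return Ro.from_euler("xyz",e).as_matrix()
E
python3 - <<'E'
from h import *
from bench import robot
np.set_printoptions(precision=4,suppress=True)
for n,l,r in(("scene",(275.5,161.5),(324,171.3)),("top",(303.8,231),(254.8,228.3))):
    a,b=plane(n,*l,.209),plane(n,*r,.209);print(n,a,b,(a+b)/2,np.arctan2(-(b-a)[0],(b-a)[1]))
# hinge-line check: predicted far panel edge for guess
o=robot.get_obs();R=toolR(o["ee_rot"]);print(R)
yaw=-.085;want=np.array([np.cos(yaw),np.sin(yaw),0])
for s in(1,-1):
    w=s*want; print("turn",s,np.degrees(np.arctan2(np.dot(np.cross(R[:,1],w),R[:,0]),R[:,1]@w)))
print(o["tool_pos"])
E
```

```text
scene [ 0.4997 -0.03    0.209 ] [0.5085 0.094  0.209 ] [0.5041 0.032  0.209 ] -0.07084916052961533
top [ 0.5015 -0.0346  0.209 ] [0.5106 0.0874 0.209 ] [0.506  0.0264 0.209 ] -0.07444650130682132
[[-0.0011  0.4527  0.8917]
 [-0.0017  0.8917 -0.4527]
 [-1.     -0.002  -0.0002]]
turn 1 67.95301197987337
turn -1 -112.04698802012663
[0.2487 0.49   0.2044]
```

Emit:
carry_out([
  [0,-3,0,0,8.5],
  [0,-3,0,0,8.5],
  [0,-3,0,0,8.5],
  [0,0,0,0,8.5],
  [0,0,0,0,8.5],
  [0,0,0,0,8.5],
  [0,0,0,0,8.5],
  [0.4,0,0,0,8.1],
  [0.4,0,0,0,0],
])

```text
time: 1.0
tool_pos: [0.2489, 0.4902, 0.2948]
ee_rot: [-0.484, 1.57, -2.133]
wrist_force: [0.5, 0.0, 0.2]
width: 0.0815
```

```bash
python3 - <<'E'
from h import *
from bench import robot
np.set_printoptions(precision=4,suppress=True)
o=robot.get_obs();R=toolR(o["ee_rot"]);p=np.array(o["tool_pos"])
print(p,R,o["width"],o["wrist_force"])
print("shift cm",100*R.T@(np.array([.505,.029,.29])-p))
E
```

```text
[0.2489 0.4902 0.2948] [[-0.0006  0.9969 -0.0785]
 [-0.001  -0.0785 -0.9969]
 [-1.     -0.0005  0.001 ]] 0.08150034166700673 [0.4779 0.0395 0.1748]
shift cm [ 0.5147 29.15   43.9718]
```

Emit:
carry_out([
  [0.5,0,2.1,3.1,0],
  [0.5,0,2.1,3.1,0],
  [0.5,0,2.1,3.1,0],
  [0.5,0,2.1,3.1,0],
  [0.5,0,2.1,3.1,0],
  [0.5,0,2.1,3.1,0],
  [0.5,0,2.1,3.1,0],
  [0.5,0,2.1,3.1,0],
  [0.5,0,2.1,3.1,0],
  [0.5,0,2.1,3.1,0],
  [0.5,0,2.1,3.1,0],
  [0.5,0,2.1,3.1,0],
  [0.5,0,2.1,3.1,0],
  [0.5,0,1.8,3.6,0],
  [0.5,0,0,0,0],
  [0.5,0,0,0,0],
])

```text
time: 2.6
tool_pos: [0.5045, 0.0293, 0.2949]
ee_rot: [-1.952, 1.569, 2.682]
wrist_force: [-0.7, 0.8, 0.1]
width: 0.047
```

```bash
python3 - <<'E'
from h import *
from bench import robot
import cv2
np.set_printoptions(precision=4,suppress=True)
o=robot.get_obs();R=toolR(o["ee_rot"]);p=np.array(o["tool_pos"])
print(p,R[:,1],o["width"],o["wrist_force"],o["time"])
s=robot.snapshot("scene")["image"][:,:,::-1]
c=cv2.resize(s[90:320,180:380],(600,600*230//200),interpolation=cv2.INTER_CUBIC)[:600]
cv2.imwrite("pics/pre.png",cv2.convertScaleAbs(c,alpha=1.3,beta=15))
E
```

```text
[0.5045 0.0293 0.2949] [ 0.9969 -0.0784 -0.0015] 0.04702393528692664 [-0.6765  0.7736  0.1318] 2.6
```

View pics/pre.png

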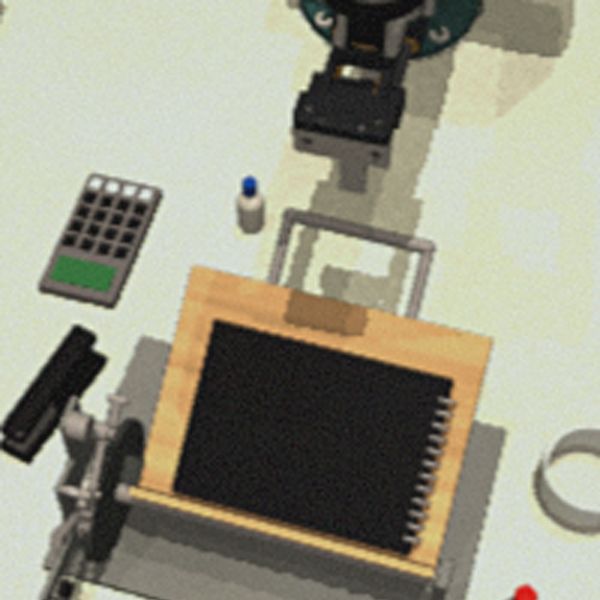

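The gripper is above mid-bar with the jaws across it. The counterweight at about (72,415) in the crop still looks up and in. I'll lower and grip.

Emit:
carry_out([
  [0.5,3,0,0,0],
  [0.5,3,0,0,0],
  [0.5,2,0,0,0],
  [0.5,1.5,0,0,0],
  [0.5,1,0,0,0],
  [0.5,0,0,0,0],
  [0.5,0,0,0,0],
])

```text
time: 3.35
tool_pos: [0.5049, 0.0302, 0.1915]
ee_rot: [1.67, 1.569, 0.021]
wrist_force: [0.4, 0.2, 0.3]
width: 0.047
```

Emit:
carry_out([
  [0.6,0,0,0,0],
  [0.65,0,0,0,0],
  [0.7,0,0,0,0],
  [0.75,0,0,0,0],
])

```text
time: 3.75
tool_pos: [0.5047, 0.0298, 0.1909]
ee_rot: [1.726, 1.57, 0.076]
wrist_force: [-0.1, 0.5, -0.4]
width: 0.0247
```

Emit:
carry_out([
  [0.78,0,0,0,0],
  [0.8,0,0,0,0],
  [0.8,0,0,0,0],
])

```text
time: 4.05
tool_pos: [0.5045, 0.0298, 0.1904]
ee_rot: [-2.801, 1.571, 1.833]
wrist_force: [-0.4, 0.3, 0.7]
width: 0.0191
```

Emit:
carry_out([
  [0.83,0,0,0,0],
  [0.83,0,0,0,0],
  [0.83,0,0,0,0],
])

```text
time: 4.35
tool_pos: [0.5044, 0.0299, 0.1904]
ee_rot: [-1.652, 1.57, 2.982]
wrist_force: [0.1, 0.6, -0.1]
width: 0.016
```

Emit:
carry_out([
  [1,0,0,0,0],
  [1,0,0,0,0],
  [1,0,0,0,0],
  [1,0,0,0,0],
  [1,0,0,0,0],
])

```text
time: 4.85
tool_pos: [0.5026, 0.03, 0.1905]
ee_rot: [-1.563, 1.566, 3.07]
wrist_force: [-5.2, -0.5, 2.7]
width: 0.011
```

```bash
python3 - <<'E'
import numpy as np
def tab(ts):
    for a,b in zip(ts[:-1],ts[1:]):
        print("%.3f->%.3f tx %.2f ty %.2f"%(a,b,-26.2*(np.sin(b)-np.sin(a)),-26.2*(np.cos(b)-np.cos(a))))
tab(np.linspace(.56,.90,13));print();tab(np.linspace(.90,1.38,33))
E
```

```text
0.560->0.588 tx -0.62 ty 0.40
0.588->0.617 tx -0.61 ty 0.42
0.617->0.645 tx -0.60 ty 0.44
0.645->0.673 tx -0.59 ty 0.45
0.673->0.702 tx -0.57 ty 0.47
0.702->0.730 tx -0.56 ty 0.49
0.730->0.758 tx -0.55 ty 0.50
0.758->0.787 tx -0.53 ty 0.52
0.787->0.815 tx -0.52 ty 0.53
0.815->0.843 tx -0.50 ty 0.55
0.843->0.872 tx -0.49 ty 0.56
0.872->0.900 tx -0.47 ty 0.57

0.900->0.915 tx -0.24 ty 0.31
0.915->0.930 tx -0.24 ty 0.31
0.930->0.945 tx -0.23 ty 0.32
0.945->0.960 tx -0.23 ty 0.32
0.960->0.975 tx -0.22 ty 0.32
0.975->0.990 tx -0.22 ty 0.33
0.990->1.005 tx -0.21 ty 0.33
1.005->1.020 tx -0.21 ty 0.33
1.020->1.035 tx -0.20 ty 0.34
1.035->1.050 tx -0.20 ty 0.34
1.050->1.065 tx -0.19 ty 0.34
1.065->1.080 tx -0.19 ty 0.35
1.080->1.095 tx -0.18 ty 0.35
1.095->1.110 tx -0.18 ty 0.35
1.110->1.125 tx -0.17 ty 0.35
1.125->1.140 tx -0.17 ty 0.36
1.140->1.155 tx -0.16 ty 0.36
1.155->1.170 tx -0.16 ty 0.36
1.170->1.185 tx -0.15 ty 0.36
1.185->1.200 tx -0.15 ty 0.37
1.200->1.215 tx -0.14 ty 0.37
1.215->1.230 tx -0.13 ty 0.37
1.230->1.245 tx -0.13 ty 0.37
1.245->1.260 tx -0.12 ty 0.37
1.260->1.275 tx -0.12 ty 0.38
1.275->1.290 tx -0.11 ty 0.38
1.290->1.305 tx -0.11 ty 0.38
1.305->1.320 tx -0.10 ty 0.38
1.320->1.335 tx -0.09 ty 0.38
1.335->1.350 tx -0.09 ty 0.38
1.350->1.365 tx -0.08 ty 0.38
1.365->1.380 tx -0.08 ty 0.39
```

Emit:
carry_out([
  [1,0,-0.2,0,0],
  [1,-0.62,0.4,0,0],
  [1,-0.61,0.42,0,0],
  [1,-0.6,0.44,0,0],
  [1,-0.59,0.45,0,0],
  [1,0,0,0,0],
  [1,0,0,0,0],
])

```text
time: 5.55
tool_pos: [0.5197, 0.0281, 0.2154]
ee_rot: [0.437, 1.57, -1.213]
wrist_force: [-4.7, -3.1, 0.8]
width: 0.0111
```

Emit:
carry_out([
  [1,-0.57,0.37,0.05,0],
  [1,-0.56,0.44,0.05,0],
  [1,-0.55,0.5,0.01,0],
  [1,-0.53,0.52,0.01,0],
  [1,-0.52,0.53,0.01,0],
  [1,-0.5,0.55,0.01,0],
  [1,0,0,0,0],
  [1,0,0,0,0],
])

```text
time: 6.35
tool_pos: [0.5487, 0.0247, 0.2477]
ee_rot: [1.109, 1.57, -0.541]
wrist_force: [-2.6, -3.8, 0.2]
width: 0.011
```

Emit:
carry_out([
  [1,-0.49,0.54,0.08,0],
  [1,-0.47,0.55,0.05,0],
  [1,0,0,0,0],
  [1,0,0,0,0],
])

```text
time: 6.75
tool_pos: [0.5594, 0.0233, 0.2572]
ee_rot: [2.612, 1.57, 0.963]
wrist_force: [-3.7, -0.4, 2.0]
width: 0.011
```

Emit:
carry_out([
  [1,-0.24,0.31,0.01,0],
  [1,-0.24,0.31,0.01,0],
  [1,0,0,0,0],
  [1,0,0,0,0],
])

```text
time: 7.15
tool_pos: [0.5654, 0.0226, 0.262]
ee_rot: [2.721, 1.57, 1.072]
wrist_force: [-5.0, 1.5, 4.4]
width: 0.0107
```

Emit:
carry_out([
  [1,-0.31,0.27,0,0],
  [1,-0.31,0.27,0,0],
  [1,0,0,0,0],
  [1,0,0,0,0],
])

```text
time: 7.55
tool_pos: [0.5715, 0.0219, 0.2669]
ee_rot: [2.449, 1.57, 0.8]
wrist_force: [0.1, 1.1, -2.8]
width: 0.0113
```

Emit:
carry_out([
  [1,-0.21,0.33,0,0],
  [1,-0.21,0.33,0,0],
  [1,0,0,0,0],
  [1,0,0,0,0],
])

```text
time: 7.95
tool_pos: [0.5778, 0.0211, 0.2714]
ee_rot: [1.749, 1.571, 0.099]
wrist_force: [0.9, 0.3, -3.2]
width: 0.0114
```

Emit:
carry_out([
  [1,-0.2,0.33,0,0],
  [1,-0.2,0.33,0,0],
  [1,0,0,0,0],
  [1,0,0,0,0],
])

```text
time: 8.35
tool_pos: [0.5842, 0.0204, 0.2759]
ee_rot: [1.091, 1.57, -0.559]
wrist_force: [0.6, -0.7, -4.2]
width: 0.0105
```

Emit:
carry_out([
  [1,-0.17,0.35,0,0],
  [1,-0.17,0.35,0,0],
  [1,0,0,0,0],
  [1,0,0,0,0],
])

```text
time: 8.75
tool_pos: [0.5908, 0.0197, 0.28]
ee_rot: [0.69, 1.57, -0.961]
wrist_force: [-2.3, -3.0, 0.6]
width: 0.0111
```

Emit:
carry_out([
  [1,-0.18,0.35,0.01,0],
  [1,-0.18,0.35,0.01,0],
  [1,0,0,0,0],
  [1,0,0,0,0],
])

```text
time: 9.15
tool_pos: [0.5979, 0.0189, 0.2842]
ee_rot: [1.091, 1.569, -0.56]
wrist_force: [-4.2, -3.5, 3.9]
width: 0.0112
```

Emit:
carry_out([
  [1,-0.23,0.33,0.05,0],
  [1,-0.22,0.33,0.05,0],
  [1,0,0,0,0],
  [1,0,0,0,0],
])

```text
time: 9.55
tool_pos: [0.6046, 0.0181, 0.288]
ee_rot: [2.006, 1.57, 0.356]
wrist_force: [-5.1, -1.6, 5.2]
width: 0.0114
```

Emit:
carry_out([
  [1,-0.18,0.36,0.02,0],
  [1,-0.17,0.36,0.02,0],
  [1,0,0,0,0],
  [1,0,0,0,0],
])

```text
time: 9.95
tool_pos: [0.6121, 0.0172, 0.2915]
ee_rot: [1.96, 1.569, 0.31]
wrist_force: [-3.6, -0.0, 5.6]
width: 0.0109
```

Emit:
carry_out([
  [1,-0.26,0.34,0,0],
  [1,-0.24,0.34,0,0],
  [1,0,0,0,0],
  [1,0,0,0,0],
])

```text
time: 10.35
tool_pos: [0.6188, 0.0164, 0.2948]
ee_rot: [-1.874, 1.57, 2.76]
wrist_force: [-0.9, -0.4, -1.9]
width: 0.0111
```

Emit:
carry_out([
  [1,-0.15,0.37,0.01,0],
  [1,-0.15,0.37,0.01,0],
  [1,0,0,0,0],
  [1,0,0,0,0],
])

```text
time: 10.75
tool_pos: [0.626, 0.0155, 0.2981]
ee_rot: [-1.81, 1.57, 2.823]
wrist_force: [-0.2, -0.9, -3.4]
width: 0.0111
```

Emit:
carry_out([
  [1,-0.12,0.37,0.01,0],
  [1,-0.12,0.37,0.01,0],
  [1,0,0,0,0],
  [1,0,0,0,0],
])

```text
time: 11.15
tool_pos: [0.6333, 0.0146, 0.3011]
ee_rot: [1.395, 1.57, -0.255]
wrist_force: [-0.0, -0.7, -3.9]
width: 0.0108
```

Emit:
carry_out([
  [1,-0.12,0.37,0.02,0],
  [1,-0.12,0.37,0.01,0],
  [1,0,0,0,0],
  [1,0,0,0,0],
])

```text
time: 11.55
tool_pos: [0.6407, 0.0138, 0.3039]
ee_rot: [1.549, 1.57, -0.101]
wrist_force: [-0.2, -1.7, -2.5]
width: 0.0108
```

Emit:
carry_out([
  [1,-0.1,0.38,0.02,0],
  [1,-0.1,0.38,0.02,0],
  [1,0,0,0,0],
  [1,0,0,0,0],
])

```text
time: 11.95
tool_pos: [0.6477, 0.013, 0.3062]
ee_rot: [2.562, 1.571, 0.912]
wrist_force: [-2.7, -1.5, 0.8]
width: 0.0109
```

Emit:
carry_out([
  [1,-0.11,0.38,0.02,0],
  [1,0,0,0,0],
  [1,0,0,0,0],
  [1,0,0,0,0],
])

```text
time: 12.35
tool_pos: [0.6505, 0.0127, 0.3072]
ee_rot: [-1.701, 1.568, 2.933]
wrist_force: [-6.0, 0.2, 1.1]
width: 0.011
```

Emit:
carry_out([
  [1,-0.08,0.35,0,0],
  [1,0,0,0,0],
  [1,0,0,0,0],
  [1,0,0,0,0],
])

```text
time: 12.75
tool_pos: [0.6529, 0.0125, 0.3079]
ee_rot: [-1.592, 1.565, 3.042]
wrist_force: [-9.2, -0.6, 1.5]
width: 0.0115
```

```bash
python3 - <<'E'
from h import *
from bench import robot
import cv2
o=robot.get_obs();print(np.round(o["tool_pos"],4),np.round(o["wrist_force"],2))
s=robot.snapshot("scene")["image"][:,:,::-1]
t=robot.snapshot("top")["image"][:,:,::-1]
a=cv2.resize(s[210:310,185:265],(400,500),interpolation=cv2.INTER_CUBIC)
b=cv2.resize(t[120:220,310:390],(400,500),interpolation=cv2.INTER_CUBIC)
cv2.imwrite("pics/flip.png",cv2.convertScaleAbs(np.hstack([a,b]),alpha=1.4,beta=15))
E
```

```text
[0.6529 0.0125 0.3079] [-9.2  -0.64  1.52]
```

View pics/flip.png

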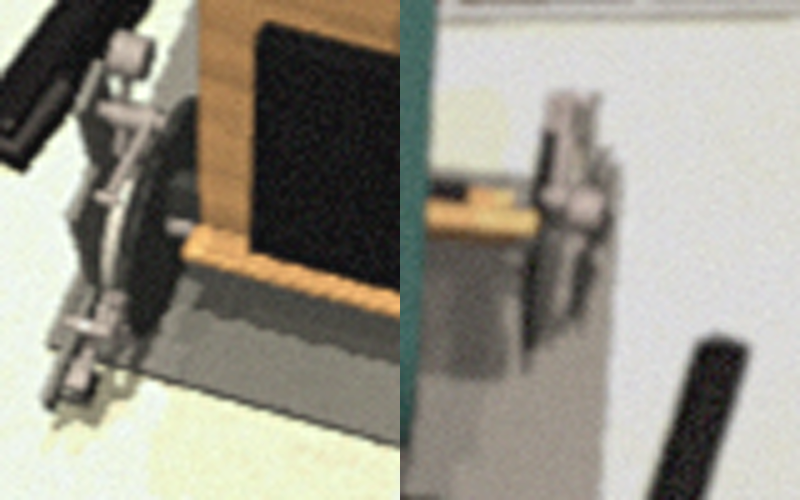

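The pull is now about 7.6 N above the baseline. The counterweight has moved from full-image (205,230) to (211,220), towards the robot, so the pawl has flipped. Next I'll plan the lowering.

```bash
python3 - <<'E'
import numpy as np
ex=np.array([.9958,-.092]) 
p0=np.array([.5026,.03]);p=np.array([.6529,.0125])
for yaw in(-.0784,-.1):
    e=np.array([np.cos(yaw),np.sin(yaw)]);d=(p-p0)@e;dx=.222-d;t=np.arccos(dx/.262)
    print(yaw,d,t,"slip",.3079+.019-.07-.262*np.sin(t),"lat",(p-p0)@[-e[1],e[0]])
def tab(ts):
    for a,b in zip(ts[:-1],ts[1:]):
        print("%.3f->%.3f tx %.2f ty %.2f"%(a,b,-26.2*(np.sin(b)-np.sin(a)),-26.2*(np.cos(b)-np.cos(a))))
tab(np.linspace(1.29,.77,21));tab(np.linspace(.77,0,31))
E
```

```text
-0.0784 0.15120891748453497 1.2972007976591398 slip 0.004644925449875992 lat -0.005674792785212381
-0.1 0.15129621083260678 1.297546832765458 slip 0.004620444353148567 lat -0.0024076103703471793
1.290->1.264 tx 0.20 ty -0.65
1.264->1.238 tx 0.21 ty -0.65
1.238->1.212 tx 0.23 ty -0.64
1.212->1.186 tx 0.25 ty -0.63
1.186->1.160 tx 0.26 ty -0.63
1.160->1.134 tx 0.28 ty -0.62
1.134->1.108 tx 0.30 ty -0.61
1.108->1.082 tx 0.31 ty -0.61
1.082->1.056 tx 0.33 ty -0.60
1.056->1.030 tx 0.34 ty -0.59
1.030->1.004 tx 0.36 ty -0.58
1.004->0.978 tx 0.37 ty -0.57
0.978->0.952 tx 0.39 ty -0.56
0.952->0.926 tx 0.40 ty -0.55
0.926->0.900 tx 0.42 ty -0.54
0.900->0.874 tx 0.43 ty -0.53
0.874->0.848 tx 0.44 ty -0.52
0.848->0.822 tx 0.46 ty -0.50
0.822->0.796 tx 0.47 ty -0.49
0.796->0.770 tx 0.48 ty -0.48
0.770->0.744 tx 0.49 ty -0.46
0.744->0.719 tx 0.50 ty -0.45
0.719->0.693 tx 0.51 ty -0.44
0.693->0.667 tx 0.52 ty -0.42
0.667->0.642 tx 0.53 ty -0.41
0.642->0.616 tx 0.54 ty -0.40
0.616->0.590 tx 0.55 ty -0.38
0.590->0.565 tx 0.56 ty -0.37
0.565->0.539 tx 0.57 ty -0.35
0.539->0.513 tx 0.58 ty -0.34
0.513->0.488 tx 0.59 ty -0.32
0.488->0.462 tx 0.60 ty -0.31
0.462->0.436 tx 0.61 ty -0.29
0.436->0.411 tx 0.61 ty -0.28
0.411->0.385 tx 0.62 ty -0.26
0.385->0.359 tx 0.63 ty -0.24
0.359->0.334 tx 0.63 ty -0.23
0.334->0.308 tx 0.64 ty -0.21
0.308->0.282 tx 0.64 ty -0.20
0.282->0.257 tx 0.65 ty -0.18
0.257->0.231 tx 0.65 ty -0.16
0.231->0.205 tx 0.66 ty -0.15
0.205->0.180 tx 0.66 ty -0.13
0.180->0.154 tx 0.66 ty -0.11
0.154->0.128 tx 0.67 ty -0.09
0.128->0.103 tx 0.67 ty -0.08
0.103->0.077 tx 0.67 ty -0.06
0.077->0.051 tx 0.67 ty -0.04
0.051->0.026 tx 0.67 ty -0.03
0.026->0.000 tx 0.67 ty -0.01
```

Emit:
carry_out([
  [1,0.03,-0.3,0,0],
  [1,0.2,-0.65,-0.03,0],
  [1,0.21,-0.65,-0.01,0],
  [1,0.23,-0.64,-0.01,0],
  [1,0.25,-0.63,-0.01,0],
  [1,0.26,-0.63,-0.01,0],
  [1,0.28,-0.62,-0.01,0],
  [1,0.3,-0.61,-0.01,0],
  [1,0.31,-0.61,-0.01,0],
  [1,0,0,0,0],
  [1,0,0,0,0],
])

```text
time: 13.95
tool_pos: [0.6016, 0.0182, 0.2866]
ee_rot: [-2.534, 1.569, 2.1]
wrist_force: [-0.6, 3.8, 1.1]
width: 0.0111
```

Emit:
carry_out([
  [1,0.33,-0.6,-0.05,0],
  [1,0.34,-0.59,-0.05,0],
  [1,0.36,-0.58,-0.02,0],
  [1,0.37,-0.57,-0.01,0],
  [1,0.39,-0.56,-0.01,0],
  [1,0.4,-0.55,-0.01,0],
  [1,0.42,-0.54,-0.01,0],
  [1,0.43,-0.53,-0.01,0],
  [1,0.44,-0.52,-0.01,0],
  [1,0,0,0,0],
  [1,0,0,0,0],
])

```text
time: 15.05
tool_pos: [0.5508, 0.0238, 0.251]
ee_rot: [-2.028, 1.568, 2.607]
wrist_force: [0.8, 4.7, -1.4]
width: 0.0112
```

Emit:
carry_out([
  [1,0.46,-0.5,-0.06,0],
  [1,0.47,-0.49,-0.06,0],
  [1,0.48,-0.48,-0.03,0],
  [1,0.49,-0.46,-0.01,0],
  [1,0.5,-0.45,-0.01,0],
  [1,0,0,0,0],
  [1,0,0,0,0],
])

```text
time: 15.75
tool_pos: [0.5278, 0.0265, 0.2276]
ee_rot: [-1.229, 1.57, -2.879]
wrist_force: [-0.2, 2.7, -0.1]
width: 0.0109
```

Emit:
carry_out([
  [1,0.25,-0.22,-0.01,0],
  [1,0.26,-0.22,-0.01,0],
  [1,0,0,0,0],
  [1,0,0,0,0],
])

```text
time: 16.15
tool_pos: [0.5239, 0.0269, 0.2229]
ee_rot: [0.271, 1.57, -1.379]
wrist_force: [-1.6, 0.2, 0.2]
width: 0.0111
```

Emit:
carry_out([
  [1,0.52,-0.42,-0.04,0],
  [1,0.53,-0.41,-0.04,0],
  [1,0.54,-0.4,-0.01,0],
  [1,0.55,-0.38,-0.01,0],
  [1,0.56,-0.37,-0.01,0],
  [1,0.57,-0.35,-0.01,0],
  [1,0.58,-0.34,-0.01,0],
  [1,0,0,0,0],
  [1,0,0,0,0],
])

```text
time: 17.05
tool_pos: [0.4972, 0.0303, 0.184]
ee_rot: [-0.903, 1.57, -2.552]
wrist_force: [0.1, -2.8, -1.5]
width: 0.0112
```

Emit:
carry_out([
  [1,0.59,-0.32,-0.01,0],
  [1,0.6,-0.31,-0.01,0],
  [1,0.61,-0.29,-0.01,0],
  [1,0.61,-0.28,-0.01,0],
  [1,0.62,-0.26,-0.01,0],
  [1,0.63,-0.24,-0.01,0],
  [1,0,0,0,0],
  [1,0,0,0,0],
])

```text
time: 17.85
tool_pos: [0.4802, 0.0326, 0.1473]
ee_rot: [-1.638, 1.57, 2.995]
wrist_force: [-1.5, -2.4, -1.8]
width: 0.0112
```

Emit:
carry_out([
  [1,0.63,-0.23,0.03,0],
  [1,0.64,-0.21,0.02,0],
  [1,0.64,-0.2,0,0],
  [1,0.65,-0.18,0,0],
  [1,0.65,-0.16,0,0],
  [1,0.66,-0.15,0,0],
  [1,0.66,-0.13,0,0],
  [1,0.66,-0.11,0,0],
  [1,0.67,-0.09,0,0],
  [1,0,0,0,0],
  [1,0,0,0,0],
])

```text
time: 18.95
tool_pos: [0.4657, 0.0341, 0.0887]
ee_rot: [-2.697, 1.569, 1.936]
wrist_force: [-1.2, 5.8, -1.3]
width: 0.011
```

Emit:
carry_out([
  [1,0.5,-0.06,0,0],
  [1,0.5,-0.05,0,0],
  [1,0.5,-0.04,0,0],
  [1,0.5,-0.03,0,0],
  [1,0,0,0,0],
  [1,0,0,0,0],
])

```text
time: 19.55
tool_pos: [0.4638, 0.0343, 0.0687]
ee_rot: [-2.644, 1.568, 1.99]
wrist_force: [-1.6, 5.5, -1.4]
width: 0.0111
```

Emit:
carry_out([
  [1,0.4,-0.02,-0.06,0],
  [1,0.4,-0.01,-0.06,0],
  [1,0.2,0,0,0],
  [1,0,0,0,0],
  [1,0,0,0,0],
])

```text
time: 20.05
tool_pos: [0.4635, 0.0344, 0.0589]
ee_rot: [-1.391, 1.569, -3.04]
wrist_force: [-3.7, 3.0, -1.6]
width: 0.0111
```

Emit:
carry_out([
  [1,0.2,0,0,0],
  [1,0.1,0,0,0],
  [1,0,0,0,0],
  [1,0,0,0,0],
])

```text
time: 20.45
tool_pos: [0.4635, 0.0345, 0.0559]
ee_rot: [-1.337, 1.57, -2.986]
wrist_force: [-5.3, 2.0, -2.2]
width: 0.0106
```

Emit:
carry_out([
  [1,0.2,-0.1,0,0],
  [1,0,0,0,0],
  [1,0,0,0,0],
])

```text
time: 20.75
tool_pos: [0.4635, 0.0345, 0.0544]
ee_rot: [1.402, 1.57, -0.248]
wrist_force: [-2.4, 1.5, -1.7]
width: 0.011
```

Emit:
carry_out([
  [1,0.2,0,0,0],
  [1,0,0,0,0],
  [1,0,0,0,0],
])

```text
time: 21.05
tool_pos: [0.4634, 0.0345, 0.0526]
ee_rot: [1.427, 1.57, -0.223]
wrist_force: [-2.7, 0.9, 1.8]
width: 0.0112
```

Emit:
carry_out([
  [1,0.2,0,0,0],
  [1,0,0,0,0],
  [1,0,0,0,0],
])

```text
time: 21.35
tool_pos: [0.4635, 0.0345, 0.0525]
ee_rot: [1.416, 1.569, -0.234]
wrist_force: [-6.9, 1.5, 10.2]
width: 0.0111
```

```bash
python3 - <<'E'
from h import *
from bench import robot
import cv2
o=robot.get_obs();print(np.round(o["tool_pos"],4),np.round(o["wrist_force"],2))
s=robot.snapshot("scene")["image"][:,:,::-1]
a=cv2.resize(s[210:310,185:265],(400,500),interpolation=cv2.INTER_CUBIC)
b=cv2.resize(s[130:330,190:350],(400,500),interpolation=cv2.INTER_CUBIC)
cv2.imwrite("pics/flat.png",cv2.convertScaleAbs(np.hstack([a,b]),alpha=1.4,beta=15))
import numpy as np
def tab(ts):
    for a,b in zip(ts[:-1],ts[1:]):
        print("%.3f->%.3f tx %.2f ty %.2f"%(a,b,-26.2*(np.sin(b)-np.sin(a)),-26.2*(np.cos(b)-np.cos(a))))
tab(np.linspace(0,.27,15))
E
```

```text
[0.4635 0.0345 0.0525] [-6.85  1.49 10.24]
0.000->0.019 tx -0.51 ty 0.00
0.019->0.039 tx -0.51 ty 0.01
0.039->0.058 tx -0.50 ty 0.02
0.058->0.077 tx -0.50 ty 0.03
0.077->0.096 tx -0.50 ty 0.04
0.096->0.116 tx -0.50 ty 0.05
0.116->0.135 tx -0.50 ty 0.06
0.135->0.154 tx -0.50 ty 0.07
0.154->0.174 tx -0.50 ty 0.08
0.174->0.193 tx -0.50 ty 0.09
0.193->0.212 tx -0.49 ty 0.10
0.212->0.231 tx -0.49 ty 0.11
0.231->0.251 tx -0.49 ty 0.12
0.251->0.270 tx -0.49 ty 0.13
```

View pics/flat.png

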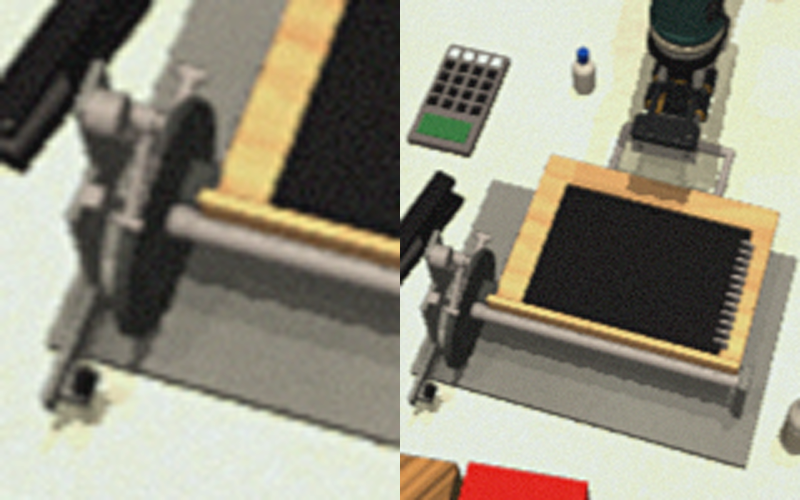

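The pawl counterweight is back in at full-image (206,232) and the board lies flat, with Fz rising stiffly under it. I'll raise to about 0.26 rad.

Emit:
carry_out([
  [1,-0.3,-0.1,0,0],
  [1,-0.51,0,0,0],
  [1,-0.51,0.01,0,0],
  [1,-0.5,0.02,0,0],
  [1,-0.5,0.03,0,0],
  [1,-0.5,0.04,0,0],
  [1,-0.5,0.05,0,0],
  [1,-0.5,0.06,0,0],
  [1,-0.5,0.07,0,0],
  [1,-0.5,0.08,0,0],
  [1,-0.5,0.09,0,0],
  [1,-0.49,0.1,0,0],
  [1,-0.49,0.11,0,0],
  [1,-0.49,0.12,0,0],
  [1,-0.3,0.1,0,0],
  [1,0,0,0,0],
  [1,0,0,0,0],
])

```text
time: 23.1
tool_pos: [0.4728, 0.0334, 0.1212]
ee_rot: [1.402, 1.566, -0.248]
wrist_force: [7.9, -0.4, -4.3]
width: 0.0109
```

Emit:
carry_out([
  [1,0.2,0.12,0,0],
  [1,0.4,-0.08,0,0],
  [1,0.4,-0.08,0,0],
  [1,0,0,0,0],
  [1,0,0,0,0],
])

```text
time: 23.6
tool_pos: [0.4702, 0.0337, 0.1109]
ee_rot: [-0.423, 1.57, -2.073]
wrist_force: [1.9, -2.5, -1.4]
width: 0.0113
```

Emit:
carry_out([
  [1,0.2,-0.04,0,0],
  [1,0.1,-0.02,0,0],
  [1,0,0,0,0],
  [1,0,0,0,0],
])

```text
time: 24.0
tool_pos: [0.4695, 0.0339, 0.108]
ee_rot: [-0.709, 1.57, -2.359]
wrist_force: [0.1, -3.4, -2.2]
width: 0.0113
```

Emit:
carry_out([
  [1,0.2,-0.04,0.05,0],
  [1,0,0,0,0],
  [1,0,0,0,0],
])

```text
time: 24.3
tool_pos: [0.4691, 0.0338, 0.1061]
ee_rot: [-2.439, 1.57, 2.194]
wrist_force: [-0.3, -1.0, -0.6]
width: 0.0111
```

Emit:
carry_out([
  [1,0.15,-0.03,0.03,0],
  [1,0,0,0,0],
  [1,0,0,0,0],
])

```text
time: 24.6
tool_pos: [0.4689, 0.0338, 0.1048]
ee_rot: [-2.998, 1.57, 1.636]
wrist_force: [-2.7, 0.5, 1.5]
width: 0.0112
```

Emit:
carry_out([
  [1,0.15,-0.08,0,0],
  [1,0,0,0,0],
  [1,0,0,0,0],
])

```text
time: 24.9
tool_pos: [0.4686, 0.0338, 0.1036]
ee_rot: [2.175, 1.569, 0.526]
wrist_force: [-1.4, 1.5, 2.6]
width: 0.011
```

Emit:
carry_out([
  [1,0.2,-0.03,0,0],
  [1,0,0,0,0],
  [1,0,0,0,0],
])

```text
time: 25.2
tool_pos: [0.4684, 0.0338, 0.1019]
ee_rot: [2.097, 1.569, 0.448]
wrist_force: [-1.6, 1.2, 5.2]
width: 0.0109
```

Emit:
carry_out([
  [1,-0.2,0.03,0,0],
  [1,-0.05,0,0,0],
  [1,0,0,0,0],
  [1,0,0,0,0],
])

```text
time: 25.6
tool_pos: [0.4687, 0.0338, 0.1036]
ee_rot: [2.213, 1.569, 0.563]
wrist_force: [0.7, 2.2, 3.1]
width: 0.0112
```

```bash
python3 - <<'E'
from h import *
from bench import robot
import cv2
o=robot.get_obs();print(np.round(o["tool_pos"],4),np.round(o["wrist_force"],2))
s=robot.snapshot("scene")["image"][:,:,::-1]
a=cv2.resize(s[210:310,185:265],(400,500),interpolation=cv2.INTER_CUBIC)
b=cv2.resize(s[130:330,190:350],(400,500),interpolation=cv2.INTER_CUBIC)
cv2.imwrite("pics/notch.png",cv2.convertScaleAbs(np.hstack([a,b]),alpha=1.4,beta=15))
E
```

```text
[0.4687 0.0338 0.1036] [0.74 2.18 3.14]
```

View pics/notch.png

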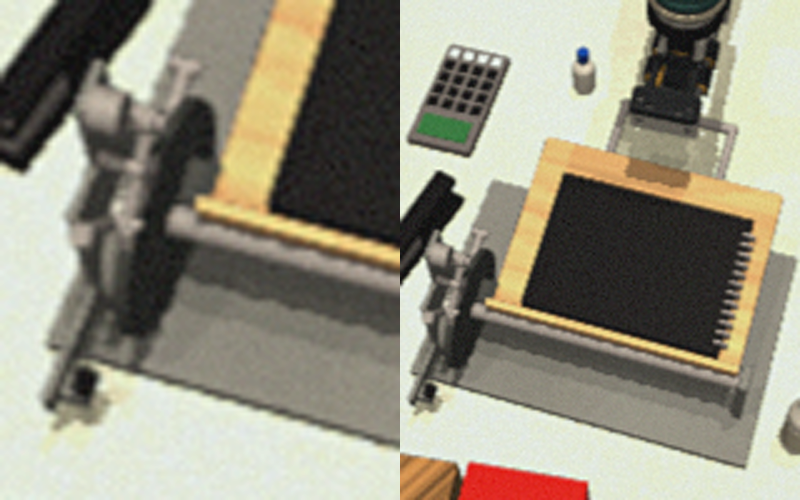

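The pawl is in and the board is springily supported by the notch. I'll ease off to about zero load, then open gently and retreat upward.

Emit:
carry_out([
  [1,-0.2,0.02,0,0],
  [1,0,0,0,0],
  [1,0,0,0,0],
])

```text
time: 25.95
tool_pos: [0.4689, 0.0338, 0.1054]
ee_rot: [2.232, 1.569, 0.583]
wrist_force: [4.6, 3.5, -0.3]
width: 0.0114
```

Emit:
carry_out([
  [0.85,0,0,0,0],
  [0.8,0,0,0,0],
  [0.75,0,0,0,0],
  [0.65,0,0,0,0],
  [0.55,0,0,0,0],
  [0.5,0,0,0,0],
  [0.5,0,0,0,0],
])

```text
time: 26.65
tool_pos: [0.4683, 0.0334, 0.1056]
ee_rot: [-1.03, 1.571, -2.68]
wrist_force: [0.4, 0.4, -0.4]
width: 0.0467
```

Emit:
carry_out([
  [0.5,-1,0,0,0],
  [0.5,-2,0,0,0],
  [0.5,-3,0,0,0],
  [0.5,-4,0,0,0],
  [0.5,-4,-2,0,0],
  [0.5,-2,-4,0,0],
  [0.5,0,-4,0,0],
  [0.5,0,-2,0,0],
  [0.5,0,0,0,0],
  [0.5,0,0,0,0],
])

```text
time: 27.65
tool_pos: [0.3492, 0.0428, 0.2663]
ee_rot: [1.615, 1.568, -0.035]
wrist_force: [1.0, -0.2, -0.1]
width: 0.0471
```

```bash
python3 - <<'E'
from h import *
from bench import robot
import cv2
o=robot.get_obs();print(np.round(o["tool_pos"],4),np.round(o["wrist_force"],2),o["time"])
s=robot.snapshot("scene")["image"][:,:,::-1];t=robot.snapshot("top")["image"][:,:,::-1]
cv2.imwrite("pics/endtop.png",t)
b=cv2.resize(s[140:320,185:365],(500,500),interpolation=cv2.INTER_CUBIC)
c=cv2.resize(t[120:300,180:288],(300,500),interpolation=cv2.INTER_CUBIC)
cv2.imwrite("pics/end.png",cv2.convertScaleAbs(np.hstack([b,c]),alpha=1.4,beta=15))
# predicted bar ends at 0.21 rad vs flat, scene px
e=np.array([np.cos(-.085),np.sin(-.085)]);n=np.array([-e[1],e[0]]);h=np.array([.5026,.0293])+.222*e
for t_ in(0,.21,.385):
    m=h-.262*np.cos(t_)*e;z=.07+.262*np.sin(t_)
    f=lambda p:((p-[185,140])*500/180).round(0)
    print(t_,f(proj("scene",[*(m-.06*n),z])),f(proj("scene",[*(m+.06*n),z])))
E
```

```text
[0.3492 0.0428 0.2663] [ 0.96 -0.17 -0.12] 27.65
0 [262. 112.] [377. 138.]
0.21 [260.  84.] [381. 110.]
0.385 [257.  68.] [382.  94.]
```

View pics/end.png

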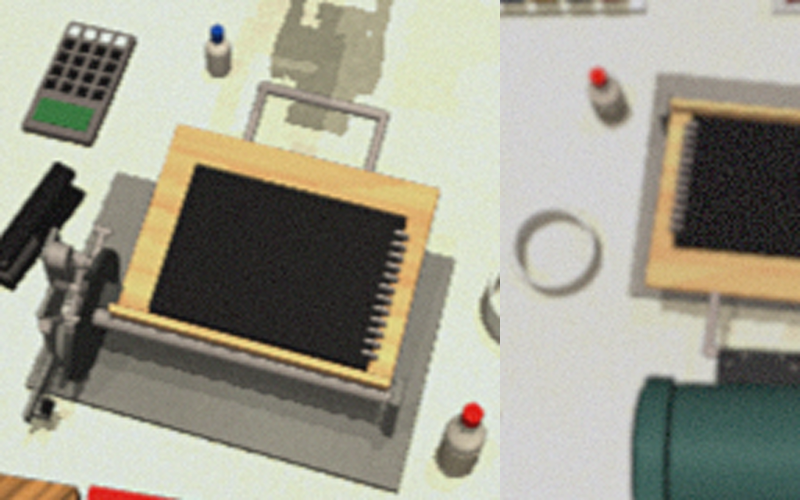

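The bar ends are at (263,88) and (384,115). The prediction for 0.21 rad was (260,84)/(381,110), so the board rests on the first notch. The pawl is in and the other stock looks untouched, so I'm handing in.

```bash
python3 -c "
from bench import robot
print(robot.close_job())"
```

```text
the job is handed in; nothing more can be done
None
```

The board now rests on its lowest notch and the gripper has let go. I handed the job in at about 28 s of the 72 s allowed.

- **Lift:** I took the bar at the 0.56 rad notch and raised it until the end stop showed at about 1.27 rad. I stopped when the pull was about 7.6 N above its level before the stop. The picture showed the pawl's counterweight flipped towards the robot.
- **Lower and rearm:** I lowered the board in the grip, and it passed the top notch without catching. It lay flat with the counterweight swung back in. I then raised it to about 0.26 rad and set it down on the first notch.
- **Last checks:** After release, the bar was about 4–6 pixels (about 2 in the camera image) from where 0.21 rad predicts it, far from the flat and second-notch positions. The pawl was in, and the glue, tape, calculator, stapler and fluid looked unmoved. I did not look at the markers again at the end.
- **What disagreed:**
  - The bar's position in the fingers shifted by up to about 5 mm along them during the lift.
  - The first notch felt springy, giving a few mm under about 5 N of downward push. I eased that off to nearly no load before opening.

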